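# Clamp a bearing race and lock the clamp with a jam nut

### The job

Clamp the bearing race in its fixture: push the swing strap home so that the stud sits fully in its slot, then wind the lower barred nut down clockwise until it is snug on the strap. Then run the upper barred nut down onto the lower one and tighten it about a quarter of a turn further to lock it. Leave the tin, the bushing and the bolt beside the fixture where they are.

Things in the scene. Friction and masses are not known exactly. Their poses are not given: they have to be found in the camera images.
- fixture: Fixed grey base plate, 120 mm (x) by 250 mm (y, -160 to +90), 12 mm thick. Origin under the upright threaded stud, on the cart top: the stud's axis is this frame's z axis. Stud 17 mm thick, top at z = 124 mm. A fixed bearing race (104 mm across, top at z = 42 mm) lies on it centred at y = -98 mm. Strap pivot post at y = +60 mm, 60 mm high.
- strap (a joint): Swing (rad) of the flat steel strap about the upright pivot at fixture (0, +60 mm). 0 = home at its stop: along fixture -y, over the race's rim, stud in its side slot. Positive = swung away towards fixture -x (to 1.0). 34 mm wide, z 43 to 57 mm. Stiff (0.5 N m, about 3 N at the peg); stays where left.
- strap_peg (a point): Middle of the upright round peg on the strap's free end: peg 14 mm thick, from z = 57 to 90 mm above the cart, 185 mm from the pivot; this point is at z = 71 mm. With the strap home it is at fixture (0, -125 mm).
- lower_run (a joint): Lower nut's running angle (rad), clockwise from above positive: 0 = seated on the strap, negative = still to turn. Sinks 8 mm a turn. Runs easily (0.05 N m), stays where left. Once seated it only tightens: 0.4 N m plus 0.15 per rad, hard stop after 2.6 rad, no spring back. Neither nut drags the other.
- lower_arm (a point): Ball end of one of the lower nut's two straight arms, half a turn apart (bars 10 mm thick, 15 mm balls, reaching 95 mm from the stud axis). The point is 87.5 mm from the axis, x axis outwards along the arm; z = 69 mm when seated. Hexagonal hub 37 mm over corners, 20 mm tall.
- upper_run (a joint): Same for the upper nut: 0 = seated on the lower nut (when that is seated itself), negative = still that far to turn clockwise; 8 mm per turn, 0.05 N m.
- upper (a joint): Tightening angle (rad) of the upper nut beyond its seating, clockwise positive: stays 0 while the nut runs freely; once seated it needs 0.4 N m plus 0.15 N m per rad, and it does not spring back. Hard stop at 2.6.
- upper_arm (a point): Ball end of one of the upper nut's two straight arms, half a turn apart (bars 10 mm thick, 15 mm balls, reaching 48 mm from the stud axis: shorter than the lower nut's). The point is 40.5 mm from the axis, x axis outwards along the arm; z = 95 mm when seated, 26 mm over the seated lower arms. Hexagonal hub 37 mm over corners, 26 mm tall.
- tin: Bystander: closed round tin, green with a pale lid, 67 mm across, 38 mm high, loose; origin under its centre.
- bushing: Bystander: flanged tan bushing, 44 mm across, 28 mm high, loose; origin under its centre.
- loose_bolt: Bystander: tan hexagon bolt lying down, 78 mm long, 42 mm wide box, 20 mm high, loose; origin under its middle.

How it is judged:
By the outcome, as a careful person would: the job done as asked, in the order asked, and still so for the second after the job is handed in, with the robot touching nothing.
It also fails if it takes over 69 s, if anything falls off the work surface, if the arm or the gripper's body presses on something with over 40 N, if the wrist force passes 120 N, or if a joint passes its speed limit or range.

### The arm

A 6-joint arm with a two-finger parallel gripper is mounted at the origin on a cart in front of the work surface, level with it; the furniture and walls round the work are solid. World frame = base frame: x ahead of the robot, y to its left, z up, the work surface at z = 0. Lengths are in mm, angles in degrees, forces in N, time in s.
With the tool pointing down it reaches from about 350 to 850 mm from the base axis. Payload 8.1 kg.
Tool frame: the origin (TCP) lies at the very end of the fingers, on their centre line; the grasp point (between the pads) lies 19 mm behind it; z points along the fingers, y is the line along which they close (so a half turn about z gives the same grasp; the last joint's range is limited). The gripper opens to 85 mm and grips with 20 to 120 N. Pads are 22 mm wide; open, the fingers measure 114 mm over their backs; the gripper's body (76 mm by 85 mm) begins 54 mm behind the grasp point. The pads swing forward as they close: fully open they stand 13 mm farther back than shut.
Start: joints at [-80.581, 7.471, 85.268, -0, 87.261, -4.893], TCP at [148.346, -581.376, 200.792] pointing down, gripper open.
Joint ranges: [-169.43, 169.43], [-51.17, 129.36], [1.28, 143.12], [-76.62, 256.62], [0, 156.53], [-152.29, 152.29]. Speed limits (degrees/s): [136.94, 136.94, 159.86, 180, 180, 180].

### API

Orientations are given as [roll, pitch, yaw] about the fixed x, y, z axes, in that order (R = Rz(yaw) Ry(pitch) Rx(roll)).
In Python, from bench import * gives the robot as it stands.
- The arm moves only by the tool play_rows, never from a script. Its argument "increments" is a list of rows, each a list of 3 entries, a list of its own where there are three numbers: the gripper's target within -1 to 1 (fully open at 1, half-way at 0, shut at -1), then the shift along the tool's x, y, z in mm, then the turn about the tool's z in rad. A call has 1 to 12 rows; each row shifts and turns the commanded pose from where the row before left it, along the tool's axes as they then stand; what a row does not reach is not made up. A row lasts 1/12 s, in which the tool goes at most 41.7 mm and 7.16 degrees, less where a joint would pass 70% of its speed; a pose out of reach is approached as far as the arm can. A call is refused whole if a number of a shift passes 41.7 or a number of a turn 0.125, either way. A call with a gripper value outside its range is refused whole. The fingers move at their own pace and stop on an object; "force" is the grip in N (left out, the last holds). Time passes only in rows, so rows that do not move let the fingers close. It gives the time, the measured TCP pose, the force, the opening and the grip force at its end, in the units of the state.
- sense(): the state, without advancing time (a new reading comes with each control period).
- snapshot(name): name is "scene" or "top" or "wrist"; returns a dict with "color" (400x640x3 uint8, red, green, blue), "intrinsics" (3x3 intrinsics, pixels), "world_from_camera" (4x4, takes a point from camera to world coordinates). Camera axes: x right, y down, z forward; pixel columns grow to the right and rows downward; lengths in mm; the calibration is good to about 2 mm. A picture is of the moment at which its call begins. There is no depth.
- hand_in(): hands the job in; it is judged then, once.
Trained networks look in a picture, given as the dict that the camera call returned (one of the last four; its "shot" number tells which), for a name from the list of things; names that differ only in an ending like _2 or _b are one class to them, and where a whole thing is asked for, a point or a joint stands for the part that bears it (a point fixed in the world has none). Each returns a list of dicts, best first, with "p" (0 to 1); they miss things now and then, are a little off and sometimes report something else, mostly with a low value. They report only what shows in the picture. A call takes as long as a camera call.
- find_in(query, picture): "xyz" ([x, y, z] in mm, in the coordinates of the camera as it stood for that picture, good to about 4 mm: the middle of the surface that is visible of it).
- regions_of(query, picture): "mask" (400x640 bool, what is visible of it).
- pinpoint(query, picture): "xyz" ([x, y, z] in mm, in the coordinates of the camera as it stood for that picture, good to about 4 mm: a listed point, or the origin of a listed thing).
The state is a dict: "time": time; "joint_pos": joint angles; "qd": joint speeds; "joint_efforts": joint torques, N m; "tool_pos": TCP position; "tcp_rot": TCP orientation; "ft_force": force on the tool from outside, world axes, zero at the start; "wrist_torque": the same for the moment, N m; "finger_gap": finger opening in mm; "grip_force": force on a finger pad.
Only numpy, scipy, OpenCV 4.12 (cv2) and the standard library are available. Lean on these libraries where they do the work, as an engineer would, in place of code of your own. Each camera call takes 0.05 s, during which the arm holds its last target. There are 200 camera calls.

## Working session

There is one attempt and no reset: what is moved stays moved. The work goes in short steps, Python scripts to look and compute and a tool call to move; the robot and the scene stay as the last step left them, time stands still between calls to the robot, and variables do not carry over. Pictures are saved under pics/ and viewed, at most 10 in all, crops included, and the job is handed in when it is done.

Besides the shell and the picture viewer there is one more tool, called after "Emit:" in YAML: its name, and indented under it one key for each argument. play_rows: Moves the arm, as the interface text tells. Its arguments: {"type":"object","properties":{"increments":{"type":"array","items":{"type":"array"}},"force":{"type":"number"}},"required":["increments"]}

```bash
mkdir -p pics; ls; cat > h.py <<'E'
from bench import *
import numpy as np, cv2
def W(p,s):
    M=np.array(s["world_from_camera"]); return (M@np.append(p,1))[:3]
def look(cam,qs,fn=None):
    s=snapshot(cam)
    if fn: cv2.imwrite('pics/'+fn,s["color"][:,:,::-1])
    for q in qs:
        for r in pinpoint(q,s)[:3]: print(cam,q,round(r["p"],2),W(r["xyz"],s).round(1))
    return s
E
python3 - <<'E'
from h import *
for c in("top","scene"):
    s=look(c,["fixture","strap_peg","lower_arm","upper_arm","tin","bushing","loose_bolt"],c+'0.png')
    M=np.array(s["world_from_camera"]);print(M.round(2).tolist())
print(sense())
E
```

```text
pics
top fixture 0.76 [580.6 105.6   2.2]
top strap_peg 0.56 [509.6 -10.6  76.8]
top lower_arm 0.63 [513.5  53.8  76.9]
top lower_arm 0.23 [509.5  -9.7  75.8]
top upper_arm 0.59 [554.6 136.3 110.5]
top upper_arm 0.16 [ 6.902e+02  6.680e+01 -4.000e-01]
top tin 0.93 [564.6 281.4   2.9]
top tin 0.52 [515.3  50.7  74.9]
top bushing 0.64 [ 6.899e+02  6.840e+01 -2.000e-01]
top bushing 0.23 [5.656e+02 2.770e+02 2.000e-01]
top loose_bolt 0.75 [660.2 192.2   1.7]
[[0.03, -0.99, 0.16, 477.4], [-1.0, -0.03, -0.01, 148.49], [0.01, -0.16, -0.99, 943.51], [0.0, 0.0, 0.0, 1.0]]
scene fixture 0.97 [576.8 102.9  -3.1]
scene strap_peg 0.71 [506.9 -12.8  72.1]
scene lower_arm 0.9 [505.4  54.1  74.3]
scene upper_arm 0.54 [547.7 134.8 106.1]
scene tin 0.77 [561.  275.9  -0.6]
scene bushing 0.65 [684.8  68.1   1.4]
scene loose_bolt 0.15 [579.3 106.8   2.3]
[[-0.71, -0.3, 0.64, 97.75], [-0.7, 0.3, -0.64, 699.33], [0.0, -0.9, -0.43, 455.63], [0.0, 0.0, 0.0, 1.0]]
{'time': 0.8, 'joint_pos': array([-8.05819461e+01,  7.46955574e+00,  8.52685224e+01,  1.69745105e-03,
        8.72628157e+01, -4.89416303e+00]), 'qd': array([-0.10893808, -0.03093649,  0.03660124,  0.04347464,  0.02674999,
       -0.04335723]), 'joint_efforts': array([ 2.07010024e-03, -5.69253123e+01, -5.00831187e+01,  7.63152570e-05,
        1.09722769e-03, -5.83484893e-05]), 'tool_pos': array([ 148.34384383, -581.36405403,  200.80209215]), 'tcp_rot': array([-1.79999254e+02, -1.76559294e-03,  1.43121359e+01]), 'ft_force': array([ 0.70428465, -0.37348504, -0.5406806 ]), 'wrist_torque': array([0.01785252, 0.02016671, 0.01037429]), 'grip_force': 0.0, 'finger_gap': 85.60864076506316}
```

View pics/top0.png

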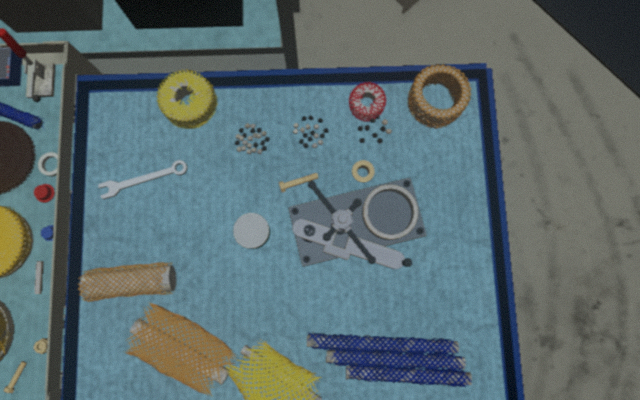

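View pics/scene0.png

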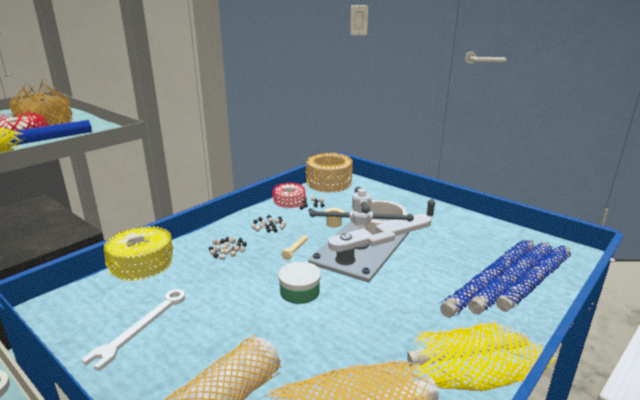

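The top view shows the base plate at about (290–425, 178–265), with the race at (390,210), the nuts at (343,218), the lower arm balls at (311,184) and (372,260), the peg at (407,263) and the pivot at (310,230). I'll move in for a wrist view.

Emit:
play_rows:
  increments:
    - [-1,[0,0,-25],0.125]
    - [-1,[0,0,-25],0.125]
    - [-1,[20,-34,-5],0]
    - [-1,[20,-34,-5],0]
    - [-1,[20,-34,-5],0]
    - [-1,[20,-34,-5],0]
    - [-1,[20,-34,0],0]
    - [-1,[20,-34,0],0]
    - [-1,[20,-34,0],0]
    - [-1,[20,-34,0],0]
    - [-1,[20,-34,0],0]
    - [-1,[20,-34,0],0]

```text
time: 1.8
tool_pos: [348.9, -239.7, 271.1]
tcp_rot: [180.0, -0.0, -0.0]
ft_force: [0.8, -0.9, -0.2]
finger_gap: -0.3
grip_force: 0.0
```

Emit:
play_rows:
  increments:
    - [-1,[20,-34,0],0]
    - [-1,[20,-34,0],0]
    - [-1,[20,-34,0],0]
    - [-1,[20,-34,0],0]
    - [-1,[10,-20,0],0]
    - [-1,[0,0,0],0]
    - [-1,[0,0,0],0]

```text
time: 2.38
tool_pos: [438.7, -84.3, 270.8]
tcp_rot: [180.0, 0.0, 0.2]
ft_force: [-0.3, 0.3, -0.2]
finger_gap: 0.0
grip_force: 0.0
```

```bash
python3 - <<'E'
from h import *
print(sense()["joint_pos"].round(1))
for c in("wrist","top"):
    s=look(c,["fixture","strap_peg","lower_arm","upper_arm","strap"],c+'1.png')
    print(np.array(s["world_from_camera"]).round(2).tolist())
E
```

```text
[-17.5 -17.8 101.8  -0.   96.   72.4]
wrist fixture 0.73 [574.8 108.9  -1. ]
wrist strap_peg 0.69 [505.8 -13.1  71.1]
wrist upper_arm 0.86 [549.2 136.9 110.9]Traceback (most recent call last):
  File "<stdin>", line 4, in <module>
  File "h.py", line 9, in look
    for r in pinpoint(q,s)[:3]: print(cam,q,round(r["p"],2),W(r["xyz"],s).round(1))
             ~~~~~~~~^^^^^
ValueError: it knows: bushing, fixture, loose_bolt, lower_arm, strap_peg, tin, upper_arm
```

View pics/wrist1.png

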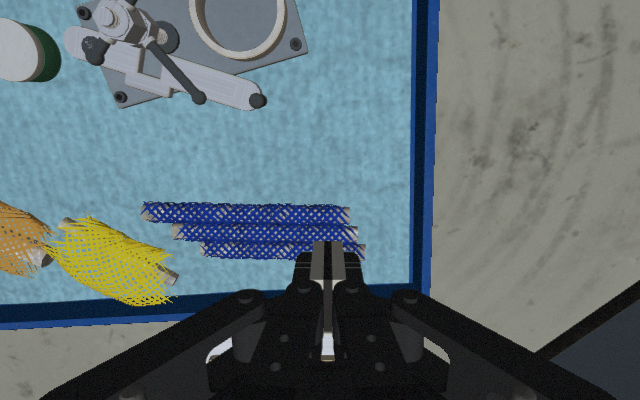

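The wrist view shows the plate corners at (120,108) and (310,52), the peg top at (258,100), the near lower ball at (199,98), the upper ball at (93,48) and the stud top at about (111,19).

```bash
cat >> h.py <<'E'
def px(s,u,v,z):
    M=np.array(s["world_from_camera"]);K=np.array(s["intrinsics"])
    d=M[:3,:3]@np.linalg.solve(K,[u,v,1]); o=M[:3,3]
    return (o+d*(z-o[2])/d[2])
E
python3 - <<'E'
from h import *
s=snapshot("wrist")
for n,u,v,z in[("c1",120,108,12),("c2",310,52,12),("peg",258,100,90),("ball",199,98,76),("uball",93,48,108),("stud",111,19,124),("piv",88,40,62)]: print(n,px(s,u,v,z).round(1))
t=snapshot("top")
for n,u,v,z in[("cA",290,208,12),("cB",408,178,12),("cC",425,237,12),("cD",303,265,12),("race",390,211,42),("stud",343,213,124),("peg",407,263,90),("b1",372,260,76),("b2",311,184,76)]: print(n,px(t,u,v,z).round(1))
c=t["color"][160:285,270:440,::-1]; cv2.imwrite('pics/crop.png',cv2.resize(c,None,fx=4.5,fy=4.5,interpolation=cv2.INTER_CUBIC))
for q in["lower_arm","upper_arm","strap_peg"]:
    for im in (s,t):
        for r in pinpoint(q,im)[:2]: print(q,round(r["p"],2),W(r["xyz"],im).round(1))
E
```

```text
c1 [498.2 174.4  12. ]
c2 [562.7 -65.9  12. ]
peg [508.2 -15.4  90. ]
ball [510.3  50.   76. ]
uball [555.3 131.9 108. ]
stud [576.4 101.1 124. ]
piv [569.1 165.3  62. ]
cA [610.  206.4  12. ]
cB [676.7 -24.7  12. ]
cC [560.8 -57.6  12. ]
cD [500.4 177.2  12. ]
race [605.5  15.1  42. ]
stud [588.  108.1 124. ]
peg [507.   -8.2  90. ]
b1 [511.1  52.   76. ]
b2 [646.5 165.6  76. ]
lower_arm 0.94 [512.2  56.9  77. ]
lower_arm 0.56 [511.1  52.1  71.6]
upper_arm 0.85 [547.9 135.8 108.7]
upper_arm 0.85 [551.4 138.6 107.5]
strap_peg 0.69 [5.762e+02 1.078e+02 5.000e-01]
strap_peg 0.68 [502.8 -12.   68.7]
strap_peg 0.71 [508.7 -10.5  76.6]
```

View pics/crop.png

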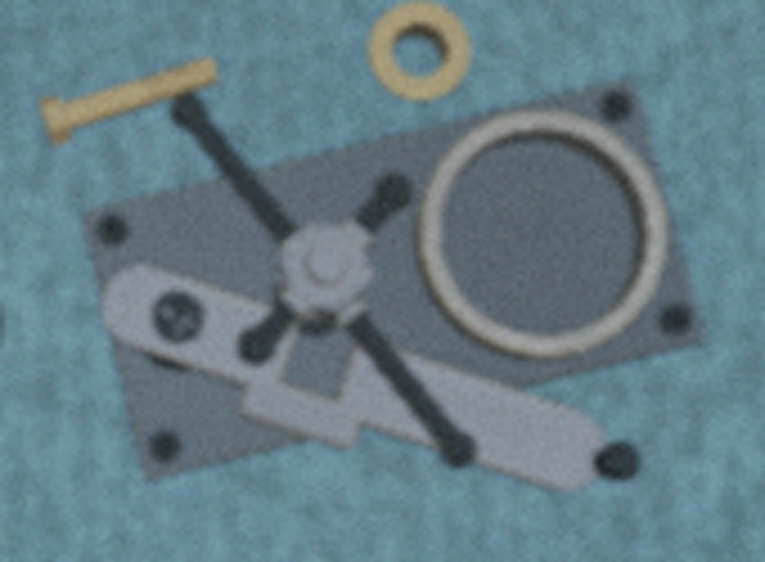

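Emit:
play_rows:
  increments:
    - [-1,[10,-23,10],0]
    - [-1,[10,-23,30],0]
    - [-1,[10,-24,35],0]
    - [-1,[0,0,35],0]
    - [-1,[0,0,35],0]
    - [-1,[0,0,35],0]
    - [-1,[0,0,25],0]
    - [-1,[8,0,0],0]
    - [-1,[10,0,0],0]
    - [-1,[10,0,0],0]

```text
time: 3.87
tool_pos: [497.3, -16.6, 68.5]
tcp_rot: [180.0, -0.0, -0.0]
ft_force: [1.1, -0.9, 0.7]
finger_gap: 0.2
grip_force: 0.0
```

Emit:
play_rows:
  increments:
    - [-1,[8,0,0],0]
    - [-1,[10,0,0],0]
    - [-1,[10,0,0],0]
    - [-1,[10,0,0],0]
    - [-1,[10,0,0],0]
    - [-1,[10,0,0],0]
    - [-1,[10,0,0],0]
    - [-1,[6,0,0],0]
    - [-1,[0,0,0],0]

```text
time: 4.62
tool_pos: [572.1, -16.7, 68.7]
tcp_rot: [180.0, -0.1, -0.0]
ft_force: [-0.7, -0.2, 0.3]
finger_gap: 0.1
grip_force: 0.0
```

```bash
python3 - <<'E'
from h import *
t=look("top",["strap_peg","lower_arm","upper_arm","tin","bushing","loose_bolt"])
c=t["color"][140:285,240:440,::-1]; cv2.imwrite('pics/crop2.png',cv2.resize(c,None,fx=4,fy=4,interpolation=cv2.INTER_CUBIC))
look("scene",["strap_peg"])
E
```

```text
top strap_peg 0.74 [507.7 -10.6  73.9]
top strap_peg 0.21 [662.  193.4   1.9]
top lower_arm 0.97 [512.2  52.5  75.9]
top upper_arm 0.91 [552.3 138.5 107.4]
top tin 0.58 [565.8 280.8  -2.2]
top bushing 0.65 [ 6.905e+02  6.670e+01 -1.000e-01]
top loose_bolt 0.61 [665.3 193.4   1.5]
scene strap_peg 0.56 [505.8 -12.9  72.3]
```

View pics/crop2.png

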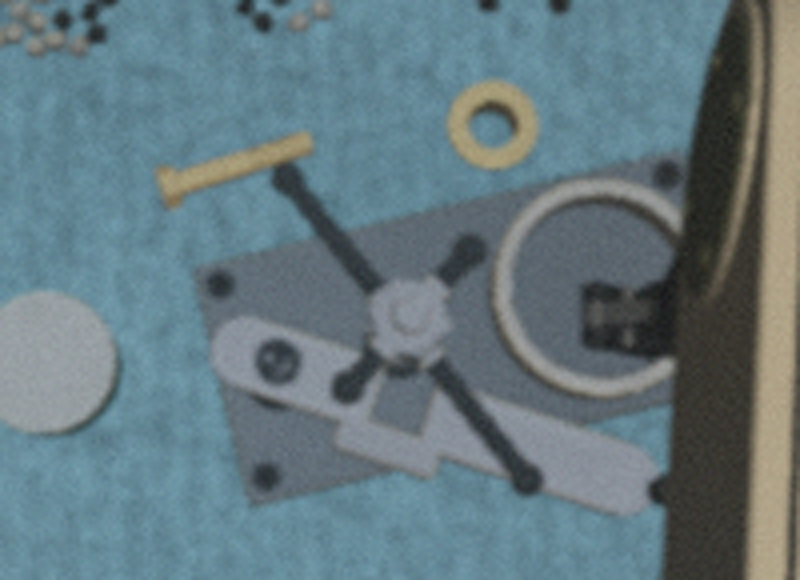

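The fingers now stand inside the race at about crop (615,315), and the peg, at crop (660,490), hasn't moved, so the push missed. I'll check the projections.

```bash
python3 - <<'E'
from h import *
s=sense();print(s["tool_pos"],s["ft_force"])
for c in("top","scene"):
    t=snapshot(c)
    M=np.linalg.inv(np.array(t["world_from_camera"]));K=np.array(t["intrinsics"])
    def pr(p):
        q=K@(M@np.append(p,1))[:3];return (q[:2]/q[2]).round(1)
    for n,p in[("tcp",s["tool_pos"]),("tcp+40",s["tool_pos"]+[0,0,40]),("peg90",[507,-11,90]),("peg57",[507,-11,57])]:print(c,n,pr(p))
    if c=="scene":
        cv2.imwrite('pics/crop3.png',cv2.resize(t["color"][150:300,280:480,::-1],None,fx=4,fy=4,interpolation=cv2.INTER_CUBIC))
E
```

```text
[569.7898235  -16.53483996  67.41807349] [-0.74941022  1.20336805  0.6485419 ]
top tcp [409.2 228.9]
top tcp+40 [413.5 226.6]
top peg90 [408.6 263.1]
top peg57 [405.2 263.6]
scene tcp [404.9 199.5]
scene tcp+40 [406.6 180.8]
scene peg90 [431.9 199.4]
scene peg57 [430.1 215.2]
```

View pics/crop3.png

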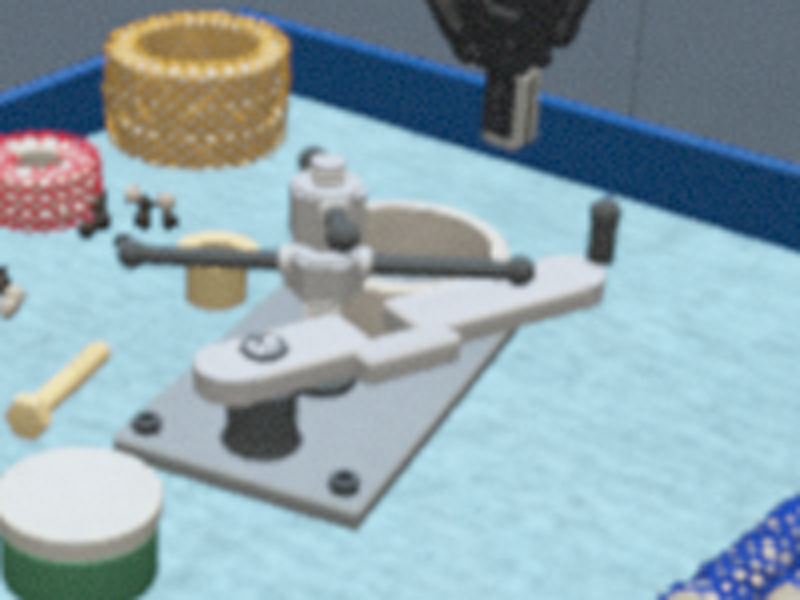

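```bash
python3 - <<'E'
from h import *
a=snapshot("top");b=snapshot("scene")
def P(s): return np.array(s["intrinsics"])@np.linalg.inv(np.array(s["world_from_camera"]))[:3]
for pt in[(392,220),(394,224),(400,222)]:
  for ps in[(407,187),(403,185)]:
    X=cv2.triangulatePoints(P(a),P(b),np.array(pt,float).reshape(2,1),np.array(ps,float).reshape(2,1)); X=(X/X[3])
    r=P(a)@X; print(pt,ps,X[:3,0].round(1),(r[:2]/r[2]).ravel().round(1))
    for z in(69,95,110): print(z,px(a,*pt,z).round(0),px(b,*ps,z).round(0))
w=snapshot("wrist");K=P(w);q=K@np.append(sense()["tool_pos"],1);print("tcp in wrist",q[:2]/q[2])
cv2.imwrite('pics/w2.png',w["color"][:,:,::-1])
t=a["color"][195:245,370:440,::-1];cv2.imwrite('pics/t2.png',cv2.resize(t,None,fx=8,fy=8))
E
```

```text
(392, 220) (407, 187) [568.   12.6 105.8] [396.7 227.3]
69 [585.  15.  69.] [601. -68.  69.]
95 [582.  19.  95.] [567. -16.  95.]
110 [580.  22. 110.] [548.  13. 110.]
(392, 220) (403, 185) [570.7  15.1 109.2] [395.6 225.5]
69 [585.  15.  69.] [614. -71.  69.]
95 [582.  19.  95.] [579. -19.  95.]
110 [580.  22. 110.] [559.  11. 110.]
(394, 224) (407, 187) [564.1  11.1 105.8] [397.6 229.5]
69 [578.  12.  69.] [601. -68.  69.]
95 [575.  16.  95.] [567. -16.  95.]
110 [573.  18. 110.] [548.  13. 110.]
(394, 224) (403, 185) [566.8  13.7 109.4] [396.4 227.7]
69 [578.  12.  69.] [614. -71.  69.]
95 [575.  16.  95.] [579. -19.  95.]
110 [573.  18. 110.] [559.  11. 110.]
(400, 222) (407, 187) [5.695e+02 4.000e-01 1.007e+02] [403.2 226.9]
69 [582.   1.  69.] [601. -68.  69.]
95 [579.   5.  95.] [567. -16.  95.]
110 [577.   8. 110.] [548.  13. 110.]
(400, 222) (403, 185) [572.2   3.1 104.3] [402.  225.1]
69 [582.   1.  69.] [614. -71.  69.]
95 [579.   5.  95.] [579. -19.  95.]
110 [577.   8. 110.] [559.  11. 110.]
tcp in wrist [327.94640786 232.19599051]
```

View pics/w2.png

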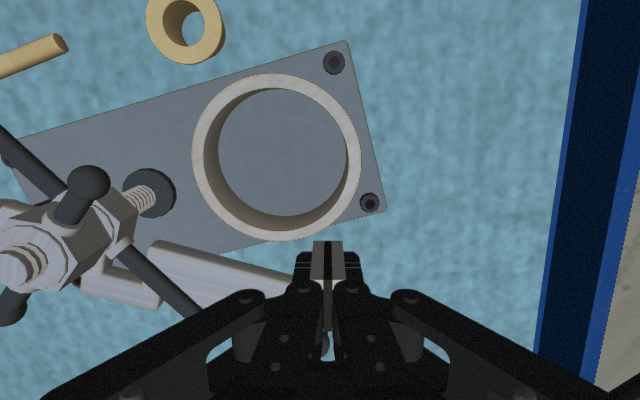

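```bash
python3 - <<'E'
from h import *
w=snapshot("wrist");p=sense()["tool_pos"];M=np.array(w["world_from_camera"]);print("cam",M[:3,3].round(1),"tcp",p.round(1),np.array(w["intrinsics"])[0,0]); print(M[:3,:3].round(2).tolist())
for q in["upper_arm","fixture","bushing"]:
    for r in pinpoint(q,w)[:1]: print(q,round(r["p"],2),W(r["xyz"],w).round(1))
o=M[:3,3]
for u,v in[(327,241),(312,241),(343,241),(312,279),(343,279)]:
    d=px(w,u,v,0)-o
    for dx in(0,11):
        k=(p[0]+dx-o[0])/d[0]; print(u,v,dx,(o+k*d).round(1))
# second known points
print(px(w,334,63,12),px(w,370,203,12),px(w,88,180,107))
E
```

```text
cam [643.6 -16.1 241.3] tcp [570.  -16.5  67.3] 332.171322097955
[[-0.0, -0.96, -0.29], [-1.0, 0.0, -0.0], [0.0, 0.29, -0.96]]
upper_arm 0.96 [548.5 136.3 108.9]
fixture 0.84 [576.8 107.2   1.2]
bushing 0.63 [684.5  67.    0.9]
327 241 0 [570.  -16.   79.2]
327 241 11 [581.  -16.  103.5]
312 241 0 [570.   -8.   79.2]
312 241 11 [581.   -9.2 103.4]
343 241 0 [570.  -24.5  79.3]
343 241 11 [581.  -23.2 103.5]
312 279 0 [570.   -9.7 117.5]
312 279 11 [581.  -10.6 136. ]
343 279 0 [570.  -22.7 117.6]
343 279 11 [581.  -21.7 136.1]
[664.02107966 -20.57736498  12.        ] [569.40263636 -47.16252167  12.        ] [610.31884905  83.33918007 107.        ]
```

The fingertips show about 28 mm above the reported TCP, by triangulation in both the wrist and scene views. That means they passed over the 90 mm peg. I'll go back and push about 22 mm lower, at TCP z ≈ 46, which clears the race either way.

Emit:
play_rows:
  increments:
    - [-1,[0,0,-20],0]
    - [-1,[-33,0,-5],0]
    - [-1,[-33,0,0],0]
    - [-1,[-33,0,0],0]
    - [-1,[0,0,25],0]
    - [-1,[0,0,21],0]
    - [-1,[0,0,0],0]
    - [-1,[10,0,0],0]
    - [-1,[10,0,0],0]
    - [-1,[10,0,0],0]
    - [-1,[10,0,0],0]
    - [-1,[0,0,0],0]

```text
time: 6.52
tool_pos: [512.3, -16.8, 46.9]
tcp_rot: [180.0, 0.0, -0.0]
ft_force: [-0.7, -0.5, 0.2]
finger_gap: 0.2
grip_force: 0.0
```

```bash
python3 - <<'E'
from h import *
for c in("top","scene","wrist"): look(c,["strap_peg"])
E
```

```text
top strap_peg 0.6 [531.3 -14.6  75.4]
scene strap_peg 0.75 [528.  -18.5  70. ]
wrist strap_peg 0.57 [528.2 -19.9  71.2]
```

Emit:
play_rows:
  increments:
    - [-1,[10,0,0],0]
    - [-1,[10,0,0],0]
    - [-1,[10,0,0],0]
    - [-1,[10,0,0],0]
    - [-1,[10,0,0],0]
    - [-1,[10,0,0],0]
    - [-1,[10,0,0],0]
    - [-1,[6,0,0],0]
    - [-1,[4,0,0],0]

```text
time: 7.57
tool_pos: [590.8, -16.1, 46.2]
tcp_rot: [-180.0, 0.1, 0.0]
ft_force: [-3.5, 2.2, 0.6]
finger_gap: -0.0
grip_force: 1.7
```

Emit:
play_rows:
  increments:
    - [-1,[2,0,0],0]
    - [-1,[2,0,0],0]
    - [-1,[2,0,0],0]

```text
time: 7.82
tool_pos: [593.6, -16.2, 45.8]
tcp_rot: [-180.0, 0.4, 0.0]
ft_force: [-24.0, 2.4, 14.6]
finger_gap: 0.5
grip_force: 12.1
```

```bash
python3 - <<'E'
from h import *
s=sense();print(s["tool_pos"],s["ft_force"])
for c in("top","scene","wrist"): look(c,["strap_peg","fixture"])
E
```

```text
[593.64646161 -16.21231498  45.76893536] [-24.02479949   2.37158193  14.57340919]
top fixture 0.68 [580.  107.6   2.5]
scene strap_peg 0.64 [608.2 -12.8  72.8]
scene fixture 0.71 [578.3 104.1   0. ]
scene fixture 0.22 [507.8  53.3  74.9]
wrist strap_peg 0.71 [611.1 -15.1  69.4]
wrist fixture 0.86 [576.6 111.9   1.5]
```

Emit:
play_rows:
  increments:
    - [-1,[-8,0,0],0]
    - [-1,[-4,0,-10],0]
    - [-1,[0,0,-30],0]
    - [-1,[10,-20,0],0]
    - [-1,[8,-21,0],0]
    - [-1,[0,0,20],0]
    - [-1,[0,0,20],0]
    - [-1,[0,0,8],0]
    - [-1,[0,0,3],0]
    - [-1,[0,0,0],0]

```text
time: 9.1
tool_pos: [602.6, 24.2, 35.1]
tcp_rot: [180.0, 0.0, -0.0]
ft_force: [0.7, -0.6, 0.6]
finger_gap: -0.0
grip_force: 0.0
```

Emit:
play_rows:
  increments:
    - [-1,[0,0,2],0]
    - [-1,[0,0,2],0]
    - [-1,[0,0,0],0]

```text
time: 9.35
tool_pos: [603.6, 24.2, 32.1]
tcp_rot: [180.0, -0.1, -0.0]
ft_force: [-0.1, -0.1, 0.2]
finger_gap: -0.2
grip_force: 0.0
```

Emit:
play_rows:
  increments:
    - [-1,[0,0,2],0]
    - [-1,[0,0,1],0]
    - [-1,[0,0,0],0]

```text
time: 9.6
tool_pos: [602.9, 24.4, 28.3]
tcp_rot: [-180.0, 0.0, -0.0]
ft_force: [-0.3, 0.3, -1.4]
finger_gap: -0.3
grip_force: 0.0
```

Emit:
play_rows:
  increments:
    - [-1,[0,0,1],0]
    - [-1,[0,0,1],0]
    - [-1,[0,0,0],0]

```text
time: 9.85
tool_pos: [603.2, 24.5, 26.6]
tcp_rot: [180.0, -0.0, -0.0]
ft_force: [-0.8, -0.3, 2.9]
finger_gap: 0.2
grip_force: 1.2
```

```bash
cat > arc.py <<'E'
import sys,numpy as np,json
from bench import sense
# r a0 a1 n [dz_down total]; starts from commanded = measured pose rounded, first row absorbs error
r,a0,a1,n=map(float,sys.argv[1:5]);dz=float(sys.argv[5]) if len(sys.argv)>5 else 0
C=np.array([578,107]);p=sense()["tool_pos"][:2].round();n=int(n)
a=np.radians(np.linspace(a0,a1,n+1)); P=(C+r*np.c_[np.cos(a),np.sin(a)]).round()
print("start err",P[0]-p)
print(json.dumps([[-1,[int(d[0]),int(-d[1]),round(dz/n,1)],0] for d in np.diff(P,axis=0)]))
E
python3 arc.py 80 242 98 12; python3 arc.py 80 98 -46 12
```

```text
start err [-63.  12.]
[[-1, [-13, -10, 0.0], 0], [-1, [-12, -12, 0.0], 0], [-1, [-9, -14, 0.0], 0], [-1, [-6, -16, 0.0], 0], [-1, [-2, -16, 0.0], 0], [-1, [1, -17, 0.0], 0], [-1, [5, -16, 0.0], 0], [-1, [8, -15, 0.0], 0], [-1, [10, -13, 0.0], 0], [-1, [14, -10, 0.0], 0], [-1, [15, -7, 0.0], 0], [-1, [16, -4, 0.0], 0]]
start err [-36. 162.]
[[-1, [17, -1, 0.0], 0], [-1, [16, 3, 0.0], 0], [-1, [16, 6, 0.0], 0], [-1, [13, 10, 0.0], 0], [-1, [12, 12, 0.0], 0], [-1, [9, 14, 0.0], 0], [-1, [6, 16, 0.0], 0], [-1, [2, 16, 0.0], 0], [-1, [-1, 17, 0.0], 0], [-1, [-5, 16, 0.0], 0], [-1, [-8, 15, 0.0], 0], [-1, [-10, 13, 0.0], 0]]
```

Emit:
play_rows:
  increments:
    - [-1,[0,0,-20],0]
    - [-1,[0,0,-20],0]
    - [-1,[-32,-6,0],0]
    - [-1,[-31,-6,0],0]
    - [-1,[0,0,16],0]
    - [-1,[0,0,15],0]
    - [-1,[0,0,0],0]

```text
time: 10.43
tool_pos: [537.3, 36.7, 32.6]
tcp_rot: [-180.0, 0.2, 0.0]
ft_force: [-0.7, 0.2, -0.9]
finger_gap: 0.0
grip_force: 0.0
```

Emit:
play_rows:
  increments:
    - [-1,[-10,-10,0],0]
    - [-1,[-12,-12,0],0]
    - [-1,[-9,-14,0],0]
    - [-1,[-6,-16,0],0]
    - [-1,[-2,-16,0],0]
    - [-1,[1,-17,0],0]
    - [-1,[5,-16,0],0]
    - [-1,[8,-15,0],0]
    - [-1,[10,-13,0],0]
    - [-1,[14,-10,0],0]
    - [-1,[15,-7,0],0]
    - [-1,[16,-4,0],0]

```text
time: 11.43
tool_pos: [570.7, 187.4, 35.8]
tcp_rot: [180.0, 0.0, 0.0]
ft_force: [-0.6, -0.9, -0.6]
finger_gap: 0.3
grip_force: 0.5
```

```bash
python3 - <<'E'
from h import *
print(sense()["tool_pos"],sense()["ft_force"])
for c in("top","scene","wrist"): look(c,["lower_arm","upper_arm","strap_peg"])
E
```

```text
[570.70121024 187.36298379  35.77172561] [-0.63432754 -0.94939072 -0.57040427]
top upper_arm 0.62 [551.1 140.7 108.8]
top strap_peg 0.92 [613.9 -16.8  76.3]
scene lower_arm 0.86 [585.4 197.4  70.7]
scene lower_arm 0.23 [5.779e+02 1.081e+02 5.000e-01]
scene upper_arm 0.73 [549.  137.6 107.3]
scene strap_peg 0.76 [609.1 -13.   68.5]
wrist lower_arm 0.96 [592.6 198.7  76.7]
```

Emit:
play_rows:
  increments:
    - [-1,[15,-1,0],0]
    - [-1,[16,3,0],0]
    - [-1,[16,6,0.5],0]
    - [-1,[13,10,0.5],0]
    - [-1,[12,12,0.5],0]
    - [-1,[9,14,0.5],0]

```text
time: 12.53
tool_pos: [651.5, 142.4, 33.3]
tcp_rot: [-180.0, 0.0, 0.0]
ft_force: [-7.4, 3.1, 1.2]
finger_gap: 0.1
grip_force: 4.2
```

Emit:
play_rows:
  increments:
    - [-1,[6,16,0],0]
    - [-1,[2,16,0],0]
    - [-1,[-1,17,0],0]

```text
time: 12.78
tool_pos: [657.5, 94.1, 33.3]
tcp_rot: [-179.9, 0.1, 0.0]
ft_force: [-3.3, 7.9, 4.3]
finger_gap: 0.0
grip_force: 4.3
```

```bash
python3 - <<'E'
from h import *
print(sense()["tool_pos"],sense()["ft_force"])
for c in("top","scene","wrist"): look(c,["lower_arm","upper_arm"])
E
python3 arc.py 80 -10 -100 9;python3 arc.py 80 -100 -190 9
```

```text
[657.54409553  94.05020625  33.32270298] [-3.26345552  7.87021441  4.31494714]
top lower_arm 0.5 [663.1  76.8  70.2]
top lower_arm 0.32 [662.9 195.3   4.7]
scene lower_arm 0.62 [655.2  75.4  70.7]
scene upper_arm 0.83 [544.4 136.6 106.1]
wrist lower_arm 0.84 [659.6  81.9  75.5]
wrist upper_arm 0.68 [659.   77.2  72.2]
start err [-1. -1.]
[[-1, [-4, 13, 0.0], 0], [-1, [-6, 13, 0.0], 0], [-1, [-8, 11, 0.0], 0], [-1, [-10, 10, 0.0], 0], [-1, [-11, 8, 0.0], 0], [-1, [-13, 6, 0.0], 0], [-1, [-13, 4, 0.0], 0], [-1, [-14, 1, 0.0], 0], [-1, [-14, -1, 0.0], 0]]
start err [-94. -66.]
[[-1, [-13, -4, 0.0], 0], [-1, [-13, -6, 0.0], 0], [-1, [-11, -8, 0.0], 0], [-1, [-10, -10, 0.0], 0], [-1, [-8, -11, 0.0], 0], [-1, [-6, -13, 0.0], 0], [-1, [-4, -13, 0.0], 0], [-1, [-1, -14, 0.0], 0], [-1, [1, -14, 0.0], 0]]
```

Force analysis: the torque went from 0.43 to 0.55 N·m over the last 36°, and the ball is at z ≈ 70. So the lower nut is seated and snug. Next is the upper nut.

Emit:
play_rows:
  increments:
    - [-1,[0,-8,-10],0]
    - [-1,[0,0,-30],0]
    - [-1,[-20,0,0],0]
    - [-1,[-19,-1,0],0]
    - [-1,[0,0,10],0]
    - [-1,[0,0,10],0]
    - [-1,[0,0,0],0]

```text
time: 13.82
tool_pos: [617.6, 102.9, 50.8]
tcp_rot: [180.0, 0.2, 0.0]
ft_force: [0.2, 0.9, -0.9]
finger_gap: -0.2
grip_force: 0.6
```

```bash
python3 - <<'E'
from h import *
s=sense();print(s["tool_pos"],s["ft_force"])
for c in("scene","top"): look(c,["lower_arm","upper_arm"])
E
python3 arc.py 40 -5 -185 12;python3 arc.py 40 -185 -365 12
```

```text
[617.61598465 102.87546124  50.77850245] [ 0.16373711  0.94835335 -0.85403254]
scene lower_arm 0.81 [655.2  77.4  71.4]
scene upper_arm 0.58 [548.9 135.9 108.3]
top upper_arm 0.75 [552.2 138.9 107.3]
start err [-2.  2.]
[[-1, [-2, 11, 0.0], 0], [-1, [-5, 9, 0.0], 0], [-1, [-7, 8, 0.0], 0], [-1, [-9, 5, 0.0], 0], [-1, [-10, 3, 0.0], 0], [-1, [-10, 1, 0.0], 0], [-1, [-11, -2, 0.0], 0], [-1, [-9, -5, 0.0], 0], [-1, [-8, -7, 0.0], 0], [-1, [-5, -9, 0.0], 0], [-1, [-3, -10, 0.0], 0], [-1, [-1, -10, 0.0], 0]]
start err [-82.   8.]
[[-1, [2, -11, 0.0], 0], [-1, [5, -9, 0.0], 0], [-1, [7, -8, 0.0], 0], [-1, [9, -5, 0.0], 0], [-1, [10, -3, 0.0], 0], [-1, [10, -1, 0.0], 0], [-1, [11, 2, 0.0], 0], [-1, [9, 5, 0.0], 0], [-1, [8, 7, 0.0], 0], [-1, [5, 9, 0.0], 0], [-1, [3, 10, 0.0], 0], [-1, [1, 10, 0.0], 0]]
```

Emit:
play_rows:
  increments:
    - [-1,[-2,10,-1.5],0]
    - [-1,[-5,9,0],0]
    - [-1,[-7,8,0],0]
    - [-1,[-9,5,0],0]
    - [-1,[-10,3,0],0]
    - [-1,[-10,1,0],0]
    - [-1,[-11,-2,0],0]
    - [-1,[-9,-5,0],0]
    - [-1,[-8,-7,0],0]
    - [-1,[-5,-9,0],0]
    - [-1,[-3,-10,0],0]
    - [-1,[-1,-10,0],0]

```text
time: 15.12
tool_pos: [538.5, 110.3, 54.9]
tcp_rot: [180.0, 0.0, -0.0]
ft_force: [2.5, -2.1, -1.3]
finger_gap: 0.3
grip_force: 1.4
```

Emit:
play_rows:
  increments:
    - [-1,[2,-11,0],0]
    - [-1,[5,-9,0],0]
    - [-1,[7,-8,0],0]
    - [-1,[9,-5,0],0]
    - [-1,[10,-3,0],0]
    - [-1,[10,-1,0],0]

```text
time: 15.62
tool_pos: [582.4, 147.9, 54.2]
tcp_rot: [-180.0, 0.1, 0.0]
ft_force: [-2.7, -0.6, 0.7]
finger_gap: 0.1
grip_force: 1.3
```

```bash
python3 - <<'E'
from h import *
s=sense();print(s["tool_pos"],s["ft_force"])
for c in("scene","top","wrist"): look(c,["lower_arm","upper_arm"])
E
```

```text
[582.3551688  147.88526617  54.21941701] [-2.73162471 -0.58833558  0.70889657]
scene upper_arm 0.58 [555.8  78.2  97.8]
top upper_arm 0.63 [560.1  76.8 103.1]
wrist lower_arm 0.61 [660.1  79.5  74.8]
wrist upper_arm 0.96 [555.1  79.1 107.9]
```

```bash
python3 arc.py 40 85 -95 12;python3 arc.py 40 -95 -275 12; python3 arc.py 40 -275 -455 12
```

```text
start err [-1.  1.]
[[-1, [11, 2, 0.0], 0], [-1, [9, 5, 0.0], 0], [-1, [8, 7, 0.0], 0], [-1, [5, 9, 0.0], 0], [-1, [3, 10, 0.0], 0], [-1, [1, 10, 0.0], 0], [-1, [-2, 11, 0.0], 0], [-1, [-5, 9, 0.0], 0], [-1, [-7, 8, 0.0], 0], [-1, [-9, 5, 0.0], 0], [-1, [-10, 3, 0.0], 0], [-1, [-10, 1, 0.0], 0]]
start err [ -7. -79.]
[[-1, [-11, -2, 0.0], 0], [-1, [-9, -5, 0.0], 0], [-1, [-8, -7, 0.0], 0], [-1, [-5, -9, 0.0], 0], [-1, [-3, -10, 0.0], 0], [-1, [-1, -10, 0.0], 0], [-1, [2, -11, 0.0], 0], [-1, [5, -9, 0.0], 0], [-1, [7, -8, 0.0], 0], [-1, [9, -5, 0.0], 0], [-1, [10, -3, 0.0], 0], [-1, [10, -1, 0.0], 0]]
start err [-1.  1.]
[[-1, [11, 2, 0.0], 0], [-1, [9, 5, 0.0], 0], [-1, [8, 7, 0.0], 0], [-1, [5, 9, 0.0], 0], [-1, [3, 10, 0.0], 0], [-1, [1, 10, 0.0], 0], [-1, [-2, 11, 0.0], 0], [-1, [-5, 9, 0.0], 0], [-1, [-7, 8, 0.0], 0], [-1, [-9, 5, 0.0], 0], [-1, [-10, 3, 0.0], 0], [-1, [-10, 1, 0.0], 0]]
```

Emit:
play_rows:
  increments:
    - [-1,[9,2,0],0]
    - [-1,[9,5,0],0]
    - [-1,[8,7,0],0]
    - [-1,[5,9,0],0]
    - [-1,[3,10,0],0]
    - [-1,[1,10,0],0]
    - [-1,[-2,11,0],0]
    - [-1,[-5,9,0],0]
    - [-1,[-7,8,0],0]
    - [-1,[-9,5,0],0]
    - [-1,[-10,3,0],0]

```text
time: 16.98
tool_pos: [583.6, 66.1, 55.1]
tcp_rot: [180.0, -0.1, -0.1]
ft_force: [1.9, 1.4, 0.3]
finger_gap: 0.0
grip_force: 0.9
```

```bash
python3 - <<'E'
from h import *
s=sense();print(s["tool_pos"],s["ft_force"])
for c in("scene","top","wrist"): look(c,["lower_arm","upper_arm"])
E
```

```text
[583.58815273  66.08327222  55.1408563 ] [1.92864563 1.38109627 0.25529759]
scene lower_arm 0.64 [653.8  74.7  69.7]
scene upper_arm 0.71 [609.  -13.3  70.8]
scene upper_arm 0.71 [660.8 193.2   2.1]
scene upper_arm 0.61 [591.5 148.5  98.2]
top upper_arm 0.72 [598.  149.2 100.2]
wrist lower_arm 0.92 [659.   80.1  75.1]
wrist upper_arm 0.6 [595.8 147.6  97. ]
```

Emit:
play_rows:
  increments:
    - [-1,[-11,1,0],0]
    - [-1,[-11,-2,0],0]
    - [-1,[-9,-5,0],0]
    - [-1,[-8,-7,0],0]
    - [-1,[-5,-9,0],0]

```text
time: 17.85
tool_pos: [540.5, 88.4, 55.4]
tcp_rot: [179.8, -0.1, -0.0]
ft_force: [5.5, -10.5, 1.8]
finger_gap: -0.1
grip_force: 5.2
```

Emit:
play_rows:
  increments:
    - [-1,[-3,-10,0],0]
    - [-1,[-1,-10,0],0]

```text
time: 18.02
tool_pos: [537.2, 107.5, 55.8]
tcp_rot: [179.7, -0.2, -0.0]
ft_force: [7.1, -16.9, 1.8]
finger_gap: -0.1
grip_force: 8.3
```

```bash
cat > tq.py <<'E'
from h import *
F=[];T=[];P=[]
for i in range(6):
    for c in (["scene","top"] if i<1 else ["wrist"]):
        s=look(c,["upper_arm"] if i<3 else [])
    q=sense();F.append(q["ft_force"]);T.append(q["wrist_torque"]);P.append(q["tool_pos"])
F,T,P=[np.mean(a,0) for a in(F,T,P)];print("F",F.round(2),"T",T.round(3),"P",P.round(1),q["time"])
E
python3 tq.py
```

```text
scene upper_arm 0.59 [613.6  95.4  97.2]
wrist upper_arm 0.97 [616.4  95.5  97. ]
wrist upper_arm 0.57 [617.6  93.1  97.6]
F [ 2.51 -9.47  3.99] T [-1.453 -0.435 -0.081] P [537.1 108.3  55.8] 18.5667
```

The upper nut is seated and now tightening. The angle past its seat is only roughly known, about 1 rad. I'll turn the finger so it bears on the ball at a known 40.5 mm radius, then push in small steps and read the torque.

Emit:
play_rows:
  increments:
    - [-1,[0,8,0],0]
    - [-1,[-12,-3,0],0]
    - [-1,[0,0,0],0.125]
    - [-1,[0,0,0],0.125]
    - [-1,[0,0,0],0.125]
    - [-1,[0,0,0],0.125]
    - [-1,[0,0,0],0.125]
    - [-1,[0,0,0],0.125]
    - [-1,[-1,-2,0],0]
    - [-1,[-1,-2,0],0]

```text
time: 19.4
tool_pos: [524.8, 109.2, 54.6]
tcp_rot: [180.0, 0.0, -42.7]
ft_force: [0.7, 0.4, 0.0]
finger_gap: 0.3
grip_force: 0.0
```

Emit:
play_rows:
  increments:
    - [-1,[-0.5,-1,0],0]
    - [-1,[-0.5,-1,0],0]

```text
time: 19.57
tool_pos: [525.8, 111.3, 54.8]
tcp_rot: [180.0, 0.0, -42.8]
ft_force: [0.2, 0.3, -0.5]
finger_gap: -0.3
grip_force: 0.0
```

Emit:
play_rows:
  increments:
    - [-1,[-0.5,-1,0],0]
    - [-1,[-0.5,-1,0],0]

```text
time: 19.73
tool_pos: [526.5, 113.2, 54.8]
tcp_rot: [180.0, 0.0, -42.9]
ft_force: [-0.0, -1.7, 0.2]
finger_gap: -0.1
grip_force: 0.6
```

Emit:
play_rows:
  increments:
    - [-1,[0,-1,0],0]
    - [-1,[0,-1,0],0]

```text
time: 19.9
tool_pos: [527.1, 113.9, 54.5]
tcp_rot: [179.9, 0.0, -43.0]
ft_force: [-5.4, -4.3, 1.8]
finger_gap: -0.1
grip_force: 3.8
```

Emit:
play_rows:
  increments:
    - [-1,[0,-1,0],0]
    - [-1,[0,-1,0],0]

```text
time: 20.07
tool_pos: [527.4, 114.6, 54.1]
tcp_rot: [179.7, 0.1, -43.0]
ft_force: [-10.1, -9.3, 4.6]
finger_gap: 0.0
grip_force: 6.9
```

Emit:
play_rows:
  increments:
    - [-1,[0,-1,0],0]
    - [-1,[0,-1,0],0]

```text
time: 20.23
tool_pos: [528.1, 115.8, 53.9]
tcp_rot: [179.7, 0.1, -43.0]
ft_force: [-13.8, -8.0, 6.6]
finger_gap: 0.1
grip_force: 7.9
```

```bash
python3 tq.py
```

```text
scene upper_arm 0.79 [611.4  88.8  96.4]
wrist upper_arm 0.74 [560.8 283.1  -2.6]
wrist upper_arm 0.59 [618.9  94.3  99.2]
wrist upper_arm 0.6 [617.6  93.4 100.4]
F [-11.42  -8.43   6.27] T [-1.26   1.762  0.026] P [528.1 115.9  53.9] 20.7833
```

Emit:
play_rows:
  increments:
    - [-1,[-0.5,-1,0],0]
    - [-1,[-0.5,-1,0],0]
    - [-1,[-0.5,-1,0],0]

```text
time: 21.03
tool_pos: [529.2, 118.9, 54.0]
tcp_rot: [179.7, 0.1, -43.0]
ft_force: [-9.4, -9.5, 4.6]
finger_gap: 0.0
grip_force: 7.2
```

Emit:
play_rows:
  increments:
    - [-1,[-0.4,-1,0],0]
    - [-1,[-0.4,-1,0],0]
    - [-1,[-0.4,-1,0],0]

```text
time: 21.28
tool_pos: [530.6, 121.8, 54.0]
tcp_rot: [179.7, 0.1, -43.0]
ft_force: [-9.3, -9.6, 5.0]
finger_gap: -0.1
grip_force: 7.0
```

```bash
python3 tq.py
```

```text
scene upper_arm 0.78 [610.   86.8  96.5]
wrist upper_arm 0.91 [611.2  87.   98.9]
wrist upper_arm 0.77 [612.3  85.4  98. ]
F [-8.8  -8.74  4.62] T [-1.436  1.378 -0.002] P [530.7 121.8  54. ] 21.8333
```

Clean sliding contact: 13.4 N on a 39.6 mm arm is 0.53 N·m, so about 0.85 rad past the seat. About 40° more is needed, to put the pushed arm near 109°.

Emit:
play_rows:
  increments:
    - [-1,[0,-2,0],0]
    - [-1,[0,-2,0],0]
    - [-1,[0,-2,0],0]
    - [-1,[0,-2,0],0]
    - [-1,[0,-2,0],0]
    - [-1,[0,-2,0],0]
    - [-1,[0,-2,0],0]

```text
time: 22.42
tool_pos: [539.2, 132.5, 53.7]
tcp_rot: [179.6, 0.2, -43.0]
ft_force: [-13.6, -8.0, 6.1]
finger_gap: -0.1
grip_force: 7.9
```

```bash
python3 tq.py
```

```text
wrist upper_arm 0.72 [603.   78.   96.1]
wrist upper_arm 0.7 [597.6  76.6  96.1]
F [-12.33  -6.99   5.82] T [-1.082  1.887 -0.027] P [539.4 132.6  53.7] 22.9667
```

Emit:
play_rows:
  increments:
    - [-1,[0.2,-2,0],0]
    - [-1,[0.2,-2,0],0]
    - [-1,[0.2,-2,0],0]
    - [-1,[0.2,-2,0],0]

```text
time: 23.3
tool_pos: [545.3, 137.2, 53.5]
tcp_rot: [179.6, 0.1, -43.0]
ft_force: [-11.7, -10.4, 4.6]
finger_gap: -0.4
grip_force: 8.5
```

```bash
python3 tq.py
```

```text
scene upper_arm 0.69 [591.7  73.6  95.6]
wrist upper_arm 0.65 [595.4  74.4  97.5]
wrist upper_arm 0.57 [592.6  73.8  98.3]
F [-11.33  -9.68   5.1 ] T [-1.529  1.779 -0.053] P [545.5 137.3  53.6] 23.85
```

Emit:
play_rows:
  increments:
    - [-1,[0,-1,0],0]
    - [-1,[0,8,0],0]
    - [-1,[0,8,-10],0]
    - [-1,[0,0,-40],0]
    - [-1,[0,0,-40],0]
    - [-1,[0,0,-40],0]
    - [-1,[-20,20,-10],0]
    - [-1,[-20,20,0],0]
    - [-1,[-20,20,0],0]
    - [-1,[-10,10,0],0]
    - [-1,[0,0,0],0]

```text
time: 24.77
tool_pos: [437.4, 125.1, 195.2]
tcp_rot: [-180.0, 0.0, -42.9]
ft_force: [-0.8, -0.4, -0.1]
finger_gap: -0.3
grip_force: 0.0
```

```bash
python3 - <<'E'
from h import *
print(sense()["tool_pos"],sense()["ft_force"])
t=look("top",["strap_peg","lower_arm","upper_arm","tin","bushing","loose_bolt"])
s=look("scene",["strap_peg","lower_arm","upper_arm"])
f=lambda c:cv2.resize(c[:,:,::-1],None,fx=3.5,fy=3.5,interpolation=cv2.INTER_CUBIC)
im=np.vstack([f(t["color"][165:250,250:450]),f(s["color"][170:255,280:480])]);cv2.imwrite('pics/f.png',im);print(im.shape)
E
```

```text
[437.4324122  125.07032496 195.20382177] [-0.75348441 -0.43491136 -0.06250916]
top strap_peg 0.97 [610.2 -10.9  72.7]
top lower_arm 0.65 [661.3  74.3  67.1]
top upper_arm 0.98 [600.1  74.9  98.3]
top upper_arm 0.21 [562.3 279.7  -1.6]
top tin 0.76 [562.9 282.    0.8]
top bushing 0.49 [ 6.859e+02  6.700e+01 -6.000e-01]
top loose_bolt 0.58 [664.4 195.5   2.8]
scene strap_peg 0.58 [612.3 -10.6  70.9]
scene lower_arm 0.97 [655.6  77.1  69.9]
scene upper_arm 0.91 [592.5  70.3  92.9]
(596, 700, 3)
```

View pics/f.png

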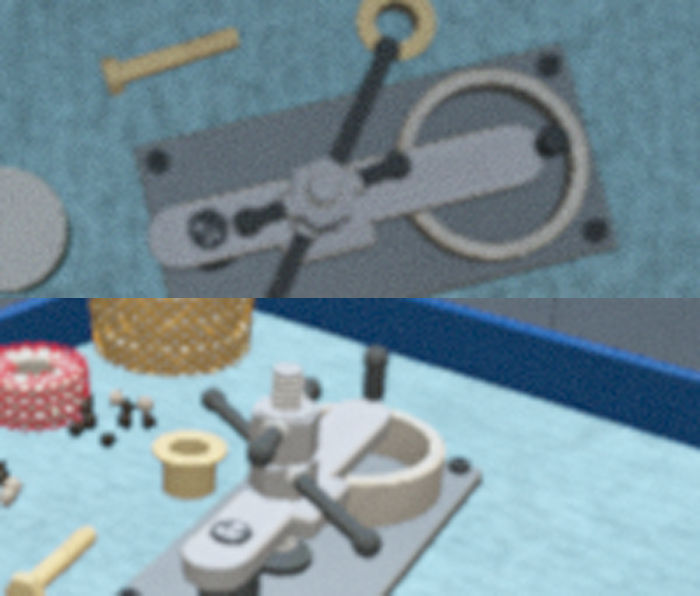

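The final view shows the strap lying along the plate over the race rim with the stud in its slot. The two nuts are stacked on it, with the upper arms at top-half (247,222) and (398,163). The peg, tin, bushing and bolt positions check out, and the robot is clear.

```bash
python3 -c "
from bench import *
print(hand_in())"
```

```text
the job is handed in; nothing more can be done
None
```

I handed the job in at about 25 s: the strap is home, the lower nut is seated but about 0.8 rad (45°) past first contact rather than just snug, the upper nut is locked about a quarter turn (estimated 1.45 rad) past its seat, and the tin, bushing and bolt were not moved; no verdict came back.

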